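# Hold a sample tube over the contactless reader

## Robot

A 6-joint arm with a two-finger parallel gripper is mounted at the origin on the work surface. World frame = base frame: x ahead of the robot, y to its left, z up, the work surface at z = 0. Lengths are in m, angles in rad, forces in N, time in s.
With the tool pointing down it reaches from about 0.275 to 0.75 m from the base axis. Payload 10.2 kg.
Tool frame: the origin (TCP) lies at the very end of the fingers, on their centre line; the grasp point (between the pads) lies 19 mm behind it; z points along the fingers, y is the line along which they close (so a half turn about z gives the same grasp; the last joint's range is limited). The gripper opens to 88 mm and grips with 3 to 60 N. Pads are 18 mm wide; open, the fingers measure 123 mm over their backs; the gripper's body (75 mm by 187 mm) begins 45 mm behind the grasp point.
Start: joints at [-1.423, 0.313, 1.498, -0, 1.331, -0.223], TCP at [0.19, -0.489, 0.239] pointing down, gripper open.
Joint ranges: [-2.94, 2.94], [-0.97, 2.17], [0.19, 2.56], [-1.23, 4.37], [0.02, 3.11], [-2.88, 2.88]. Speed limits (rad/s): [2.39, 2.39, 3.01, 3.14, 3.14, 3.14].

## Interface

Orientations are given as a unit quaternion [w, x, y, z].
In Python, from bench import * gives the robot as it stands.
- The arm moves only by the tool step_arm, never from a script. Its argument "series" is text: rows parted by semicolons, each of 7 numbers parted by spaces: the closure, from 0 (fully open) to 1 (shut), then the shift along the world's x, y, z normalised to -1 to 1, where 1 is 500 mm, then the turn, a rotation vector about the world's x, y, z normalised to -1 to 1, where 1 is pi rad. In form: gripper x y z ax ay az; .... A call has exactly 8 rows; each row is the pose to reach, as a shift and turn from the pose commanded when the call began, turning the shorter way round; what a row does not reach only later rows make up. A row lasts 1/12 s, in which the tool goes at most 41.7 mm and 7.16 degrees, less where a joint would pass 70% of its speed; a pose out of reach is approached as far as the arm can. A call with a number of a shift or a turn outside -1 to 1 is refused whole. A call with a gripper value outside its range is refused whole. The fingers move at their own pace and stop on an object; the grip force is fixed at half the most. Time passes only in rows, so rows that repeat a pose let the fingers close, or fill a call up. It gives the time, the measured TCP pose, the force, the opening and the grip force at its end, in the units of the state.
- read_state(): the state, without advancing time (a new reading comes with each control period).
- grab_frame(name): name is "scene" or "top" or "wrist"; returns a dict with "image" (420x560x3 uint8, red, green, blue), "fx", "fy", "cx", "cy" (pixels), "rvec" (rotation vector, rad) and "tvec" (3), from world to camera coordinates, as OpenCV has them. Camera axes: x right, y down, z forward; pixel columns grow to the right and rows downward; lengths in m; the calibration is good to about 2 mm. A picture is of the moment at which its call begins. There is no depth.
- close_job(): hands the job in; it is judged then, once.
The state is a dict: "t": time; "joints": joint angles; "joint_vel": joint speeds; "effort": joint torques, N m; "ee_pos": TCP position; "eef_rot": TCP orientation; "wrist_force": force on the tool from outside, world axes, zero at the start; "wrist_torque": the same for the moment, N m; "opening": finger opening in m; "finger_force": force on a finger pad.
Only numpy, scipy, OpenCV 4.12 (cv2) and the standard library are available. Lean on these libraries where they do the work, as an engineer would, in place of code of your own. Each camera call takes 0.05 s, during which the arm holds its last target. There are 200 camera calls.

## Task

Twist the captive turn cap of the round white reader anticlockwise until its opening leaves the black reading window completely uncovered. Then take the red-stoppered sample tube out of the orange rack, carry it over the top of the splash screen without touching the screen, and finish still holding it upright and still, centred with its foot about one centimetre above the window, never touching the reader with it. Leave the purple-stoppered tubes in the rack and the bottle and tape roll where they are.

Things in the scene. Friction and masses are not known exactly. Their poses are not given: they have to be found in the camera images.
- red_tube: loose sample tube with a RED stopper, upright in the rack, in any of three slots; about 30 g, 106 mm tall; clear tube 16 mm in diameter, stopper 19 mm in diameter from 80 to 106 mm above the foot (grip it there). Origin: centre of its foot; z runs up to the stopper. It stands loosely in its cell (3 mm play all round) and lifts straight out
- purple_tube_1: loose tube like the red one, with a purple stopper, in the rack; to be left there. Origin: centre of its foot, z up
- purple_tube_2: second purple-stoppered tube, the same; to be left there
- rack: fixed orange wire rack of 2 x 7 square cells, 54 x 179 mm (its own x, y), top wires 62 mm high, its floor plate 3 mm thick; long side along its own y. Origin: centre of its underside. The three tubes stand 50 mm or more apart along the long side; fingers that close along its short side (own x) have free room
- reader: fixed round white reader, 112 mm across at the foot and 100 mm above, top face 60 mm high, with the turn cap on top. Origin: centre of its underside; its own x points to the window
- window (a point): centre of the black reading window, a flat disc 20 mm in diameter with a blue rim, in the reader's top face, 61 mm above the table and 30 mm out along the reader's x from the cap's axis. The target to hover over; z up
- turn_cap (a joint): angle of the cap about the reader's vertical centre axis, rad; grows anticlockwise seen from above to a stop at 1.65; starts at 0 to 0.3 (window covered); from 1.2 the window is completely uncovered, at 1.57 the opening is centred on it. Stays where left (friction 0.08 N m). The cap is a blue-grey disc 100 mm across with a 100 degree pie slice missing, top face 68 mm above the table
- cap_grip (a point): point on the cap's axis, 83.5 mm above the table, in the upright grip bar on the cap. The bar is 56 mm long along this point's x, 14 mm thick along its y, and its top is 94.5 mm above the table; the point turns with the cap. Pinch the bar across its y from above
- screen: fixed clear splash screen with an aluminium frame standing on the table between rack and reader: 280 mm long along its own x, 10 mm thick, 140 mm high, two feet 60 mm wide. Origin: centre of its underside
- bottle: loose amber bottle, 56 mm in diameter, 120 mm tall; leave alone. Origin: centre of its underside
- tape_roll: loose white tape roll lying flat, 70 mm in diameter, 25 mm high; leave alone. Origin: centre of its underside

How it is judged:
By the outcome, as a careful person would: the job done as asked, in the order asked, and still so for the second after the job is handed in, while the arm keeps its last pose, push and grip.
It also fails if it takes over 61 s, if anything falls off the work surface, if the arm or the gripper's body presses on something with over 40 N, if the wrist force passes 120 N, or if a joint passes its speed limit or range.

## Working session

There is one attempt and no reset: what is moved stays moved. The work goes in short steps, Python scripts to look and compute and a tool call to move; the robot and the scene stay as the last step left them, time stands still between calls to the robot, and variables do not carry over. Pictures are saved under pics/ and viewed, at most 10 in all, crops included, and the job is handed in when it is done.

Besides the shell and the picture viewer there is one more tool, called as name(argument=value, ...), one argument or row to a line, values as JSON. step_arm: Moves the arm, as the interface text tells. Its arguments: {"type":"object","properties":{"series":{"type":"string"}},"required":["series"]}

```bash
mkdir -p pics
cat > h.py <<'E'
from bench import *
import numpy as np, cv2
def ray(f,u,v):
    R=cv2.Rodrigues(np.array(f["rvec"],float))[0];t=np.array(f["tvec"],float).ravel()
    d=R.T@np.array([(u-f["cx"])/f["fx"],(v-f["cy"])/f["fy"],1]);return -R.T@t,d
def onz(f,u,v,z):
    o,d=ray(f,u,v);return o+d*(z-o[2])/d[2]
def save(n,f): cv2.imwrite(n,cv2.cvtColor(f["image"],cv2.COLOR_RGB2BGR))
E
python3 - <<'E'
from h import *
import pickle
for n in("scene","top"):
    f=grab_frame(n);save(f"pics/{n}0.png",f);pickle.dump(f,open(n+".pkl","wb"));o,d=ray(f,280,210);print(n,o,d,f["fx"])
print(read_state())
E
```

```text
scene [ 1.03634251 -0.44583045  0.53652818] [-0.58076574  0.5375313  -0.61176096] 423.39371377794646
top [ 0.40385974 -0.0041564   1.14476126] [ 0.20013629 -0.02289495 -0.97959847] 482.86248253876954
{'t': 0.1, 'joints': array([-1.42338985e+00,  3.13364014e-01,  1.49833280e+00,  1.65582987e-06,
        1.33101459e+00, -2.23418487e-01]), 'joint_vel': array([-0.00079421, -0.00220564, -0.00255365, -0.00078325,  0.00050237,
       -0.00147537]), 'effort': array([ 2.49571691e-03, -4.02810323e+01, -2.52644509e+01,  6.95945369e-02,
        3.42623983e-02, -5.11459768e-05]), 'ee_pos': array([ 0.19019938, -0.48910433,  0.23824433]), 'eef_rot': array([-5.58942717e-04,  9.82860175e-01,  1.84351740e-01,  2.20581123e-05]), 'wrist_force': array([-0.01373947, -0.51277648, -0.90671685]), 'wrist_torque': array([0.03828288, 0.01693383, 0.03154818]), 'finger_force': 0.0, 'opening': 0.08798443477997521}
```

View pics/scene0.png

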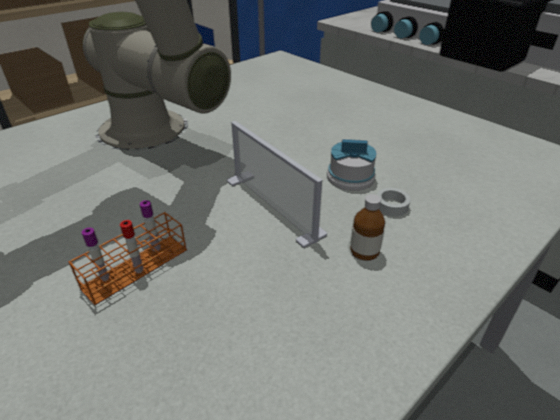

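View pics/top0.png

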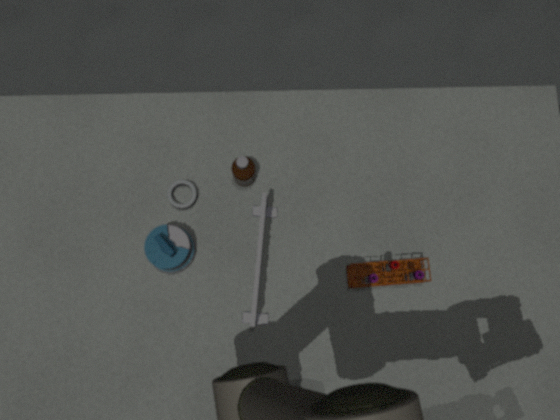

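The scene view shows the rack with the red tube at (128,230), the screen in the middle, the reader at (353,160), and the bottle at (368,230). The top view shows the reader at (167,247), the bar at about (167,243), the rack at (388,272), the red stopper at (394,265), and the screen running from (264,195) to (255,325).

```bash
cat > m.py <<'E'
from h import *
import pickle
T=pickle.load(open("top.pkl","rb"));S=pickle.load(open("scene.pkl","rb"))
def blobs(f,lo,hi,mn=6,roi=None):
    h=cv2.cvtColor(f["image"],cv2.COLOR_RGB2HSV);m=cv2.inRange(h,lo,hi)
    if roi: z=np.zeros_like(m);a,b,c,d=roi;z[b:d,a:c]=m[b:d,a:c];m=z
    n,l,s,c=cv2.connectedComponentsWithStats(m)
    return m,[(c[i].round(1),s[i,4],s[i,:4]) for i in range(1,n) if s[i,4]>=mn]
for nm,f in(("T",T),("S",S)):
    print(nm,"red",blobs(f,(0,170,90),(4,255,255))[1],blobs(f,(174,150,70),(180,255,255))[1])
    print("purple",blobs(f,(130,80,40),(165,255,255))[1])
m,b=blobs(T,(90,60,30),(110,255,255),100,(130,210,205,285));print("cap",b)
m,b=blobs(T,(5,120,60),(16,255,255),3,(330,240,445,300))
print("rack",cv2.minAreaRect(cv2.findNonZero(m)))
for p in((264,195),(254,325)): print("screen",onz(T,*p,.14))
for p in((258,211),(258,318)): print("feet",onz(T,*p,0))
im=lambda f,a,b,c,d,k:cv2.resize(cv2.cvtColor(f["image"][b:d,a:c],cv2.COLOR_RGB2BGR),None,fx=k,fy=k,interpolation=2)
A=im(T,135,210,205,285,5);B=im(T,335,240,445,300,4)
C=im(S,315,130,395,195,4)
cv=np.zeros((600,800,3),np.uint8);cv[:375,:350]=A;cv[:240,355:795]=B;cv[250:510,360:680]=C
cv2.imwrite("pics/z.png",cv)
E
python3 m.py
```

```text
T red [(array([393.3, 263.6]), np.int32(11), array([392, 261,   5,   7], dtype=int32))] []
purple [(array([418.7, 274.6]), np.int32(63), array([415, 271,   9,   8], dtype=int32)), (array([373. , 277.8]), np.int32(60), array([369, 274,   9,   9], dtype=int32))]
S red [(array([125.6, 224. ]), np.int32(58), array([120, 220,  12,   8], dtype=int32))] []
purple [(array([145.9, 208.4]), np.int32(167), array([140, 200,  13,  18], dtype=int32)), (array([ 89.2, 236.6]), np.int32(207), array([ 82, 227,  15,  20], dtype=int32))]
cap [(array([165.1, 250.2]), np.int32(1338), array([145, 225,  49,  46], dtype=int32))]
rack ((387.11175537109375, 272.4529113769531), (23.92930793762207, 76.38971710205078), 85.60128784179688)
screen [0.64270033 0.0055625  0.14      ]
screen [0.37234792 0.03212687 0.14      ]
feet [0.6366465  0.02232909 0.        ]
feet [0.3835244  0.02761147 0.        ]
```

View pics/z.png

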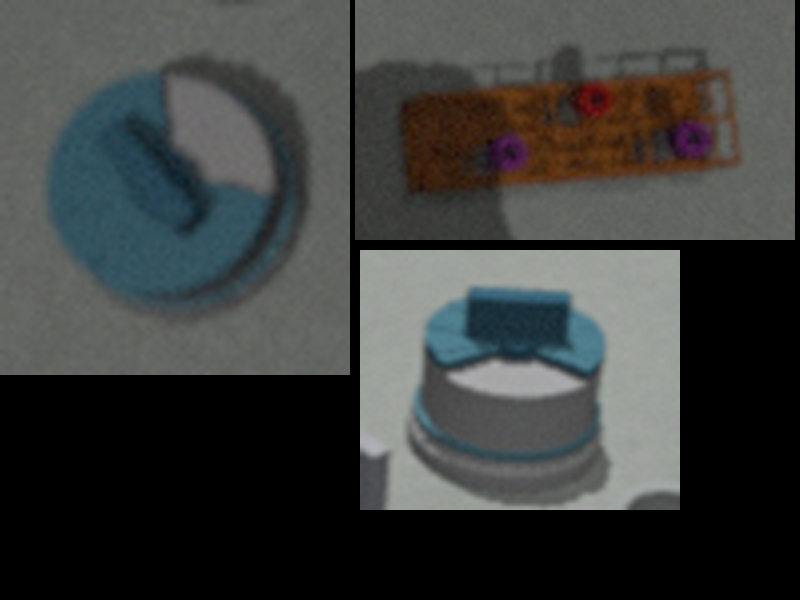

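```bash
cat > m2.py <<'E'
from m import *
print("-----")
c=lambda x,y:onz(T,135+x/5,210+y/5,.068)
for p in((163,185),(47,185),(165,72),(275,190),(163,299)): print("cap pts",p,c(*p).round(4))
def tri(u,v,a,b):
    o1,d1=ray(T,u,v);o2,d2=ray(S,a,b)
    x=np.linalg.lstsq(np.c_[d1,-d2],o2-o1,rcond=None)[0];p,q=o1+d1*x[0],o2+d2*x[1];return ((p+q)/2).round(4),np.linalg.norm(p-q).round(4)
for n,(u,v) in dict(red=(394.3,265),p1=(418.7,274.6),p2=(373,277.8)).items(): print(n,onz(T,u,v,.109).round(4))
for q in((128,223),(145.5,203.5),(88.5,231)): print("S top",onz(S,*q,.109).round(4))
# rack top corners (zoom 4, offset 335,240; canvas x0=355)
for p in((402,100),(730,70),(410,190),(740,163)): print("rack",onz(T,335+(p[0]-355)/4,240+p[1]/4,.062).round(4))
# bar in top view: dark strip upper edge & light face
for p in((130,120),(208,215),(105,155),(180,230)): print("bar",onz(T,135+p[0]/5,210+p[1]/5,.0945).round(4))
# bar top edge ends in scene: canvas (360,250), zoom 4
for p in((470,290),(570,293)): print("barS",onz(S,315+(p[0]-360)/4,130+(p[1]-250)/4,.0945).round(4))
for p in((427,332),(604,345),(517,348)): print("capS",onz(S,315+(p[0]-360)/4,130+(p[1]-250)/4,.068).round(4))
f=grab_frame("wrist");print(f["fx"],ray(f,f["cx"],f["cy"]))
E
python3 m2.py | sed -n '/-----/,$p'
```

```text
-----
cap pts (163, 185) [0.546  0.2242 0.068 ]
cap pts (47, 185) [0.5474 0.2758 0.068 ]
cap pts (165, 72) [0.5973 0.224  0.068 ]
cap pts (275, 190) [0.5424 0.1743 0.068 ]
cap pts (163, 299) [0.4952 0.2235 0.068 ]
red [ 0.4883 -0.2708  0.109 ]
p1 [ 0.4663 -0.3218  0.109 ]
p2 [ 0.4623 -0.223   0.109 ]
S top [ 0.4906 -0.2679  0.109 ]
S top [ 0.463  -0.2222  0.109 ]
S top [ 0.4671 -0.3211  0.109 ]
rack [ 0.4952 -0.1756  0.062 ]
rack [ 0.5069 -0.3623  0.062 ]
rack [ 0.4451 -0.1773  0.062 ]
rack [ 0.4547 -0.3634  0.062 ]
bar [0.5715 0.2334 0.0945]
bar [0.5288 0.1989 0.0945]
bar [0.5564 0.244  0.0945]
bar [0.5226 0.211  0.0945]
barS [0.5275 0.2117 0.0945]
barS [0.5668 0.249  0.0945]
capS [0.5123 0.1964 0.068 ]
capS [0.5881 0.2569 0.068 ]
capS [0.5575 0.2193 0.068 ]
339.434217269559 (array([ 0.25777198, -0.46302523,  0.38386049]), array([-0.262299  , -0.10170222, -0.95961236]))
```

step_arm(
  series="0 .07 .14 0 0 0 .04; 0 .14 .28 0 0 0 .08; 0 .22 .44 0 0 0 .12; 0 .298 .596 0 0 0 .121; 0 .298 .596 0 0 0 .121; 0 .298 .596 0 0 0 .121; 0 .298 .596 0 0 0 .121; 0 .298 .596 0 0 0 .121",
)

```text
t: 0.82
ee_pos: [0.3395, -0.1894, 0.2388]
eef_rot: [0.0, 0.93, 0.366, 0.0]
wrist_force: [0.5, -1.8, 0.6]
opening: 0.0879
finger_force: 0.0
```

step_arm(
  series="0 .298 .596 0 0 0 0; 0 .298 .596 0 0 0 0; 0 .298 .596 0 0 0 0; 0 .298 .596 0 0 0 0; 0 .298 .596 0 0 0 0; 0 .298 .596 0 0 0 0; 0 .298 .596 0 0 0 0; 0 .298 .596 0 0 0 0",
)

```text
t: 1.48
ee_pos: [0.4886, 0.109, 0.2386]
eef_rot: [0.0, 0.93, 0.367, -0.0]
wrist_force: [0.7, -1.2, 0.0]
opening: 0.0877
finger_force: 0.0
```

step_arm(
  series="0 .06 .12 0 0 0 0; 0 .115 .23 0 0 0 0; 0 .115 .23 0 0 0 0; 0 .115 .23 0 0 0 0; 0 .115 .23 0 0 0 0; 0 .115 .23 0 0 0 0; 0 .115 .23 0 0 0 0; 0 .115 .23 0 0 0 0",
)

```text
t: 2.15
ee_pos: [0.5456, 0.2204, 0.2392]
eef_rot: [0.0, 0.931, 0.366, 0.0]
wrist_force: [-0.0, -0.7, -0.9]
opening: 0.0883
finger_force: 0.0
```

Run:
```python
from h import *
import pickle
f=grab_frame("wrist");save("pics/w1.png",f);pickle.dump(f,open("w1.pkl","wb"));print(read_state()["ee_pos"],ray(f,280,210))
```

```text
[0.54560119 0.22054056 0.23918355] (array([0.59855176, 0.26982901, 0.38477112]), array([-0.21840682, -0.19925279, -0.95541832]))
```

View pics/w1.png

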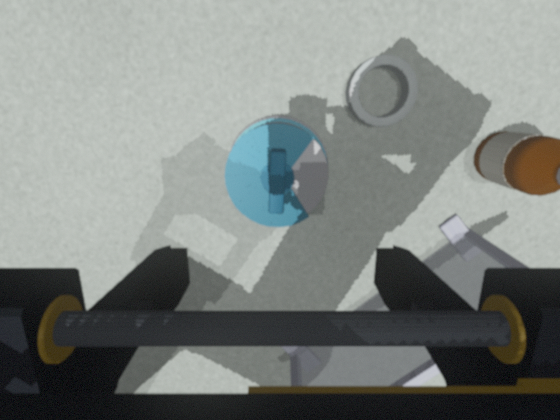

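The wrist view shows the cap circle centred near (277,172). The bar runs nearly vertically in the image from (277,149) to (276,212), and the opening is on the right.

Run:
```python
from h import *
import pickle
f=pickle.load(open("w1.pkl","rb"))
h=cv2.cvtColor(f["image"],cv2.COLOR_RGB2HSV);m=cv2.inRange(h,(88,60,40),(112,255,255));m[:100]=0;m[235:]=0;m[:,:210]=0;m[:,340:]=0
c=max(cv2.findContours(m,0,1)[0],key=cv2.contourArea)
P=np.array([onz(f,*p[0],.068)[:2] for p in c])
(cx,cy),r=cv2.minEnclosingCircle((P*1000).astype(np.float32));print(cx,cy,r)
v=cv2.cvtColor(f["image"],cv2.COLOR_RGB2GRAY)
for y in(182,190,198,206):print(y,v[y,262:296])
for x in(273,277,281):print(x,v[140:222,x])
for p in((269,148),(287,148),(269,180),(287,180),(268,212),(285,212)):print(p,onz(f,*p,.0945))
```

```text
550.35986328125 229.3528289794922 52.369163513183594
182 [129 126 127 126 124 117  95  73  66  69  67  65  66  66  65  65  69  68
  66  65  66  65  62  65  63  65  63  67  66  64  73  96 135 166]
190 [144 145 142 137 129 123 109  86  69  67  69  69  67  67  66  63  67  66
  65  66  63  63  67  79  83  81  81  87  92 102 112 121 129 133]
198 [145 144 143 144 142 141 132 116 119 123 126 123 122 120 120 118 116 112
 112 106 102  86  75  75  75  78  74  75  77  78  72  75  74  73]
206 [142 139 141 143 141 136 123 113 118 123 122 120 118 116 115 115 113 110
 107 102 100 102 120 133 134 137 136 135 132 126 109  91  79  74]
273 [100  99 102 101 102  99  95  92  78  69  64  69  74  79  84  85  86  84
  84  81  83  82  84  82  82  81  82  82  80  82  82  80  84  80  80  69
  68  70  69  68  66  67  65  65  66  67  67  70  67  68  69  69  65  72
  86 108 120 123 123 124 121 123 122 124 120 122 120 123 123 120 122 118
 116 125 134 138 138 138 137 138 137 138]
277 [ 99 100 101 103  99 100  98  94  81  68  67  65  76  79  83  84  83  83
  84  85  82  82  84  81  82  83  82  82  85  83  86  82  81  82  77  76
  68  67  68  67  68  69  65  68  68  64  66  65  66  67  63  68  67  75
  81 102 115 117 118 114 114 115 114 115 114 114 115 115 113 114 114 111
 109 119 131 136 137 138 135 137 136 136]
281 [ 99  98  99  99  99 101  99  93  80  65  61  66  72  77  85  87  83  86
  85  83  83  79  83  84  83  81  85  81  85  84  83  83  81  82  79  76
  68  66  66  67  69  67  65  67  66  65  68  71  69  64  66  64  63  72
  87 105 106 108 106 106 104 106 106 107 105 108 102 105 102 103 102 100
 103 112 127 134 137 138 137 137 136 135]
(269, 148) [0.56622349 0.25363466 0.0945    ]
(287, 148) [0.57663642 0.24244155 0.0945    ]
(269, 180) [0.5457345  0.23495636 0.0945    ]
(287, 180) [0.55642833 0.22345901 0.0945    ]
(268, 212) [0.52349419 0.21589464 0.0945    ]
(285, 212) [0.53387381 0.20473276 0.0945    ]
```

step_arm(
  series="0 .006 .014 -.06 0 0 0; 0 .006 .014 -.13 0 0 0; 0 .006 .014 -.2 0 0 0; 0 .006 .014 -.26 0 0 0; 0 .006 .014 -.3 0 0 0; 0 .006 .014 -.32 0 0 0; 0 .006 .014 -.334 0 0 0; 0 .006 .014 -.334 0 0 0",
)

```text
t: 2.87
ee_pos: [0.5487, 0.2283, 0.0715]
eef_rot: [-0.0, 0.93, 0.366, -0.0]
wrist_force: [0.2, 0.2, 0.1]
opening: 0.0881
finger_force: 0.0
```

step_arm(
  series=".3 0 0 0 0 0 0; .5 0 0 0 0 0 0; .7 0 0 0 0 0 0; .8 0 0 0 0 0 0; 1 0 0 0 0 0 0; 1 0 0 0 0 0 0; 1 0 0 0 0 0 0; 1 0 0 0 0 0 0",
)

```text
t: 3.53
ee_pos: [0.5487, 0.2287, 0.0718]
eef_rot: [0.0, 0.93, 0.367, 0.0]
wrist_force: [0.0, -0.2, -0.2]
opening: 0.0366
finger_force: 0.0
```

Still closing.

step_arm(
  series="1 0 0 0 0 0 0; 1 0 0 0 0 0 0; 1 0 0 0 0 0 0; 1 0 0 0 0 0 0; 1 0 0 0 0 0 0; 1 0 0 0 0 0 0; 1 0 0 0 0 0 0; 1 0 0 0 0 0 0",
)

```text
t: 4.2
ee_pos: [0.5486, 0.2288, 0.0717]
eef_rot: [-0.0, 0.93, 0.367, -0.0]
wrist_force: [-1.1, 1.2, 0.4]
opening: 0.0137
finger_force: 30.0
```

step_arm(
  series="1 0 0 0 0 0 .025; 1 0 0 0 0 0 .05; 1 0 0 0 0 0 .075; 1 0 0 0 0 0 .1; 1 0 0 0 0 0 .125; 1 0 0 0 0 0 .15; 1 0 0 0 0 0 .18; 1 0 0 0 0 0 .21",
)

```text
t: 4.87
ee_pos: [0.5482, 0.229, 0.0717]
eef_rot: [-0.001, 0.76, 0.65, -0.0]
wrist_force: [-4.2, 3.1, 2.4]
opening: 0.0136
finger_force: 30.0
```

step_arm(
  series="1 0 0 0 0 0 .03; 1 0 0 0 0 0 .06; 1 0 0 0 0 0 .09; 1 0 0 0 0 0 .12; 1 0 0 0 0 0 .15; 1 0 0 0 0 0 .18; 1 0 0 0 0 0 .215; 1 0 0 0 0 0 .215",
)

```text
t: 5.53
ee_pos: [0.5477, 0.229, 0.0717]
eef_rot: [-0.001, 0.501, 0.865, -0.001]
wrist_force: [-6.1, 2.6, 3.9]
opening: 0.0134
finger_force: 30.0
```

step_arm(
  series=".7 0 0 0 0 0 0; .5 0 0 0 0 0 0; .5 0 0 0 0 0 0; .5 0 0 0 0 0 0; .5 0 0 0 0 0 0; .5 0 0 0 0 0 0; .5 0 0 0 0 0 0; .5 0 0 0 0 0 0",
)

```text
t: 6.2
ee_pos: [0.5488, 0.2286, 0.0717]
eef_rot: [0.0, 0.504, 0.864, -0.0]
wrist_force: [-1.4, -0.1, 0.2]
opening: 0.0443
finger_force: 0.0
```

step_arm(
  series=".5 0 0 .03 0 0 0; .4 0 0 .08 0 0 0; .3 0 0 .15 0 0 0; .2 0 0 .22 0 0 0; 0 0 0 .29 0 0 0; 0 0 0 .334 0 0 0; 0 0 0 .334 0 0 0; 0 0 0 .334 0 0 0",
)

```text
t: 6.87
ee_pos: [0.5489, 0.2287, 0.2394]
eef_rot: [0.001, 0.504, 0.864, 0.001]
wrist_force: [-0.4, 0.4, -1.0]
opening: 0.0873
finger_force: 0.0
```

Run:
```python
from h import *
import pickle
W=grab_frame("wrist");T=grab_frame("top");S=grab_frame("scene");pickle.dump((W,T,S),open("w2.pkl","wb"));s=read_state();print(s["ee_pos"],s["joints"],s["opening"])
im=lambda f,a,b,c,d,k:cv2.resize(cv2.cvtColor(f["image"][b:d,a:c],cv2.COLOR_RGB2BGR),None,fx=k,fy=k,interpolation=2)
cv=np.zeros((560,800,3),np.uint8);cv[:560,:440]=im(W,190,90,300+0,230,4);cv[:300,440:800]=im(S,310,130,400,205,4);cv[300:540,440:720]=im(T,130,220,200,280,4)
cv2.imwrite("pics/w2.png",cv)
```

```text
[0.54824365 0.22851057 0.23707658] [ 1.97865474e-01  4.69509973e-01  1.27666284e+00 -8.21903481e-05
  1.39829069e+00 -3.17355041e-01] 0.08811615030407341
```

View pics/w2.png

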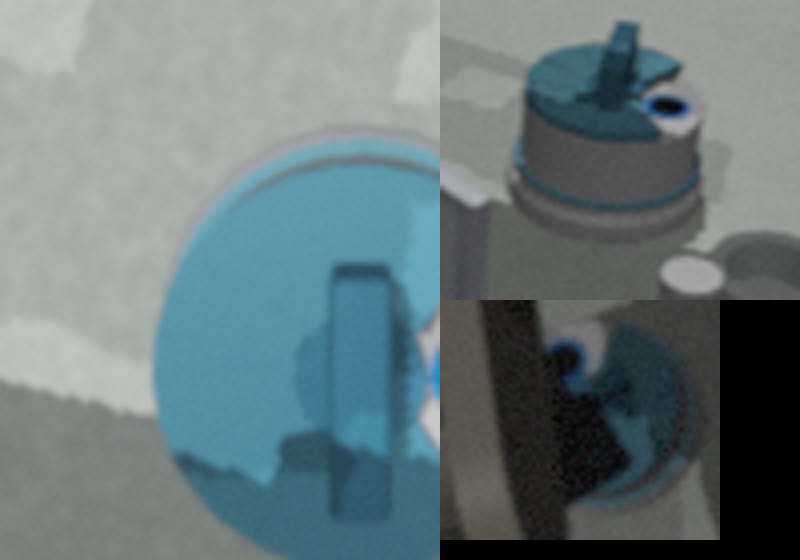

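The window with its blue rim is visible in all three views, right of the bar. Next I measure its position and the opening around it.

Run:
```python
from h import *
import pickle
W,T,S=pickle.load(open("w2.pkl","rb"))
for n,f,(a,b,c,d) in(("W",W,(270,130,360,240)),("S",S,(310,130,400,205)),("T",T,(130,220,200,280))):
    h=cv2.cvtColor(f["image"],cv2.COLOR_RGB2HSV)
    m=np.zeros(h.shape[:2],np.uint8);m[b:d,a:c]=cv2.inRange(h,(104,150,50),(125,255,255))[b:d,a:c]
    p=cv2.findNonZero(m)
    if p is None: print(n,None);continue
    e=cv2.fitEllipse(cv2.convexHull(p));print(n,len(p),e,onz(f,*e[0],.061).round(4))
im=cv2.resize(cv2.cvtColor(W["image"][110:250,210:370],cv2.COLOR_RGB2BGR),None,fx=4,fy=4,interpolation=2);cv2.imwrite("pics/w3.png",im)
```

```text
W 58 ((310.65460205078125, 181.78196716308594), (20.453962326049805, 23.752573013305664), 95.05232238769531) [0.5736 0.2436 0.061 ]
S 15 ((349.5833435058594, 142.52040100097656), (12.519637107849121, 50.16025161743164), 126.70352172851562) [0.5081 0.2643 0.061 ]
T 6 ((161.31845092773438, 234.4940948486328), (6.017614841461182, 8.300950050354004), 130.83180236816406) [0.5757 0.2402 0.061 ]
```

View pics/w3.png

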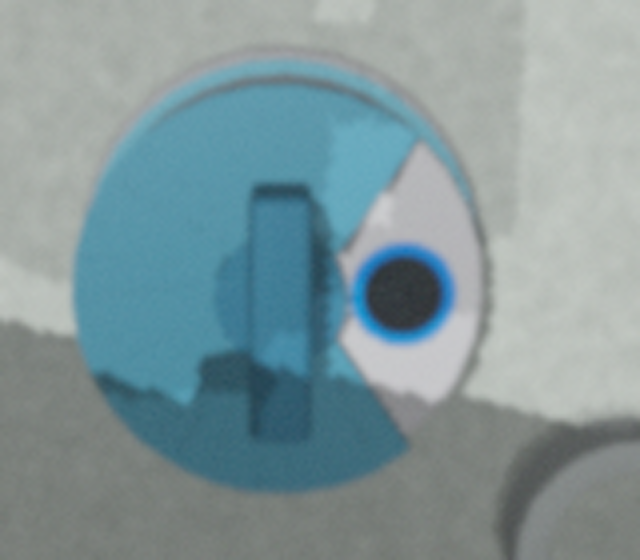

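The window is at crop (404,294), fully uncovered and nearly centred in the opening. I'll refine its position while moving on to the rack.

Run:
```python
from h import *
import pickle
W,T,S=pickle.load(open("w2.pkl","rb"))
print("win W",onz(W,311,183.5,.061),"S",onz(S,367.25,156.5,.061))
c=lambda x,y,z:onz(W,210+x/4,110+y/4,z).round(4)
for p in((248,196),(310,196),(248,440),(310,440)):print("bar",c(*p,.0945))
for p in((75,285),(285,492),(415,140),(407,447)):print("cap",c(*p,.068))
```

```text
win W [0.57482078 0.2422648  0.061     ] S [0.57552551 0.24346668 0.061     ]
bar [0.5282 0.2494 0.0945]
bar [0.5398 0.2559 0.0945]
bar [0.5551 0.201  0.0945]
bar [0.5673 0.2079 0.0945]
cap [0.5041 0.2066 0.068 ]
cap [0.5736 0.1853 0.068 ]
cap [0.5569 0.2759 0.068 ]
cap [0.594  0.2105 0.068 ]
```

step_arm(
  series="0 -.02 -.14 0 0 0 -.04; 0 -.04 -.28 0 0 0 -.08; 0 -.06 -.42 0 0 0 -.12; 0 -.08 -.56 0 0 0 -.16; 0 -.08 -.6 0 0 0 -.15; 0 -.08 -.6 0 0 0 -.15; 0 -.08 -.6 0 0 0 -.15; 0 -.08 -.6 0 0 0 -.15",
)

```text
t: 7.68
ee_pos: [0.5076, -0.0757, 0.2375]
eef_rot: [-0.001, 0.693, 0.721, -0.001]
wrist_force: [-0.2, 0.3, 0.5]
opening: 0.088
finger_force: 0.0
```

step_arm(
  series="0 -.01 -.08 0 0 0 0; 0 -.02 -.16 0 0 0 0; 0 -.03 -.24 0 0 0 0; 0 -.035 -.32 0 0 0 0; 0 -.037 -.388 0 0 0 0; 0 -.037 -.388 0 0 0 0; 0 -.037 -.388 0 0 0 0; 0 -.037 -.388 0 0 0 0",
)

```text
t: 8.35
ee_pos: [0.4903, -0.2643, 0.2379]
eef_rot: [-0.001, 0.691, 0.723, 0.0]
wrist_force: [0.8, 0.4, 0.0]
opening: 0.0877
finger_force: 0.0
```

Run:
```python
from h import *
import pickle
f=grab_frame("wrist");pickle.dump(f,open("w4.pkl","wb"));save("pics/w4.png",f);print(read_state()["ee_pos"])
h=cv2.cvtColor(f["image"],cv2.COLOR_RGB2HSV)
m=cv2.inRange(h,(0,170,60),(3,255,255))|cv2.inRange(h,(175,150,60),(180,255,255))
c=max(cv2.findContours(m,0,1)[0],key=cv2.contourArea);print(cv2.contourArea(c),cv2.boundingRect(c),cv2.minEnclosingCircle(c))
```

```text
[ 0.49042735 -0.26395232  0.23824389]
322.5 (271, 189, 19, 25) ((280.0, 201.0), 12.041694641113281)
```

View pics/w4.png

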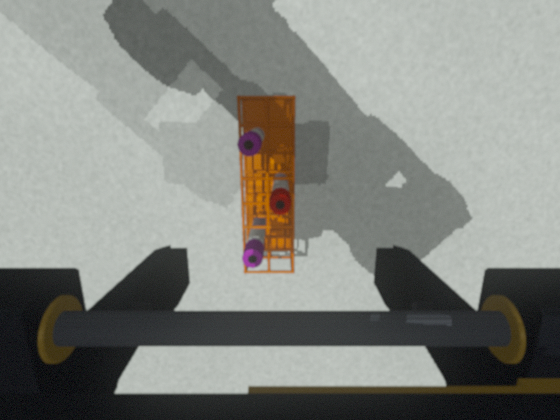

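The red stopper top is at about (280,202), nearly on the fingers' centre line (column 281). Purple stoppers are at (251,143) and (253,258).

Run:
```python
from h import *
import pickle
f=pickle.load(open("w4.pkl","rb"))
print(onz(f,280,202.5,.109),onz(f,251,143,.109),onz(f,253,258,.109))
for p in((238,97),(296,97),(244,272),(294,272)):print(onz(f,*p,.062))
```

```text
[ 0.48929948 -0.27016188  0.109     ] [ 0.46396519 -0.22174552  0.109     ] [ 0.46768694 -0.32215314  0.109     ]
[ 0.44746796 -0.18625605  0.062     ]
[ 0.49980004 -0.18392342  0.062     ]
[ 0.45527428 -0.36086151  0.062     ]
[ 0.50761172 -0.35850712  0.062     ]
```

step_arm(
  series="0 -.002 -.011 -.05 0 0 0; 0 -.002 -.011 -.1 0 0 0; 0 -.002 -.011 -.16 0 0 0; 0 -.002 -.011 -.22 0 0 0; 0 -.002 -.011 -.27 0 0 0; 0 -.002 -.011 -.3 0 0 0; 0 -.002 -.011 -.32 0 0 0; 0 -.002 -.011 -.32 0 0 0",
)

```text
t: 9.07
ee_pos: [0.4889, -0.2692, 0.0772]
eef_rot: [-0.002, 0.691, 0.723, -0.0]
wrist_force: [0.2, 0.2, -0.6]
opening: 0.0882
finger_force: 0.0
```

step_arm(
  series=".3 0 0 0 0 0 0; .5 0 0 0 0 0 0; .7 0 0 0 0 0 0; .8 0 0 0 0 0 0; 1 0 0 0 0 0 0; 1 0 0 0 0 0 0; 1 0 0 0 0 0 0; 1 0 0 0 0 0 0",
)

```text
t: 9.73
ee_pos: [0.4892, -0.2709, 0.0788]
eef_rot: [0.0, 0.691, 0.723, 0.0]
wrist_force: [-0.1, -0.7, 1.0]
opening: 0.0369
finger_force: 0.0
```

step_arm(
  series="1 0 0 0 0 0 0; 1 0 0 0 0 0 0; 1 0 0 0 0 0 0; 1 0 0 0 0 0 0; 1 0 0 0 0 0 0; 1 0 0 0 0 0 0; 1 0 0 0 0 0 0; 1 0 0 0 0 0 0",
)

```text
t: 10.4
ee_pos: [0.4892, -0.2708, 0.0787]
eef_rot: [-0.0, 0.691, 0.723, -0.0]
wrist_force: [0.4, -0.3, -0.9]
opening: 0.0178
finger_force: 30.0
```

step_arm(
  series="1 0 0 .02 0 0 0; 1 0 0 .06 0 0 0; 1 0 0 .11 0 0 0; 1 0 0 .17 0 0 0; 1 0 0 .23 0 0 0; 1 0 0 .29 0 0 0; 1 0 0 .34 0 0 0; 1 0 0 .38 0 0 0",
)

```text
t: 11.07
ee_pos: [0.4893, -0.2708, 0.272]
eef_rot: [0.002, 0.691, 0.723, 0.0]
wrist_force: [0.2, -0.7, -0.7]
opening: 0.0181
finger_force: 30.0
```

Run:
```python
from h import *
import pickle
S=grab_frame("scene");T=grab_frame("top");W=grab_frame("wrist");pickle.dump((S,T,W),open("w5.pkl","wb"));s=read_state();print(s["ee_pos"],s["opening"],s["wrist_force"])
R=cv2.Rodrigues(S["rvec"])[0];q=R@s["ee_pos"]+np.array(S["tvec"]).ravel();u,v=int(S["fx"]*q[0]/q[2]+S["cx"]),int(S["fy"]*q[1]/q[2]+S["cy"]);print(u,v)
a,b=max(0,u-70),max(0,v-70)
im=cv2.resize(cv2.cvtColor(S["image"][b:b+150,a:a+150],cv2.COLOR_RGB2BGR),None,fx=4,fy=4,interpolation=2);print(a,b);cv2.imwrite("pics/s5.png",im)
```

```text
[ 0.48942955 -0.27095924  0.27011684] 0.017970291142360293 [ 0.06782686 -0.15834805 -0.42036454]
98 131
28 61
```

View pics/s5.png

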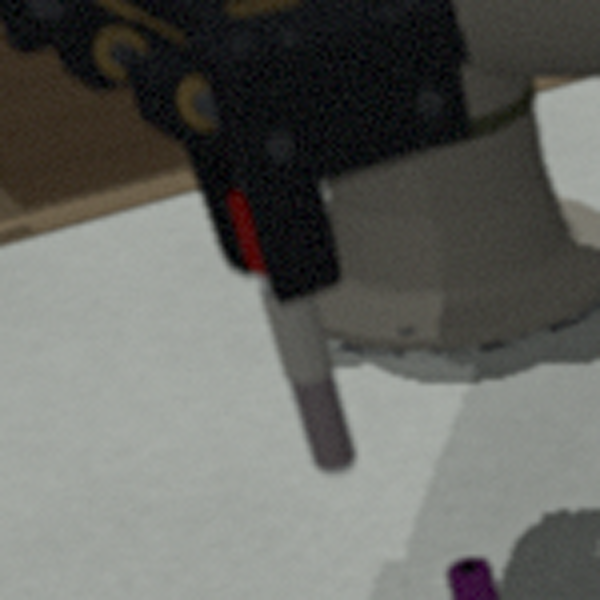

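The tube is held: its foot is at crop (335,462) and its axis passes through (297,325). I'll check this against the expected projection.

Run:
```python
from h import *
import pickle
S,T,W=pickle.load(open("w5.pkl","rb"))
for dz in(-.075,-.04,0,.0):
    p=cv2.projectPoints(np.array([[.4893,-.2709,.270+dz]]),S["rvec"],S["tvec"],np.array([[S["fx"],0,S["cx"]],[0,S["fy"],S["cy"]],[0,0,1.]]),None)[0].ravel()
    print(dz,(p-[28,61])*4)
```

```text
-0.075 [338.0254097  467.15495927]
-0.04 [313.69398963 383.63084058]
0 [283.66545311 280.54984322]
0.0 [283.66545311 280.54984322]
```

step_arm(
  series="1 .005 .03 0 0 0 0; 1 .015 .09 0 0 0 0; 1 .027 .16 0 0 0 0; 1 .038 .23 0 0 0 0; 1 .05 .3 0 0 0 0; 1 .062 .37 0 0 0 0; 1 .073 .44 0 0 0 0; 1 .085 .51 0 0 0 0",
)

```text
t: 11.88
ee_pos: [0.5309, -0.0131, 0.2673]
eef_rot: [-0.001, 0.691, 0.723, -0.001]
wrist_force: [0.7, -0.1, -0.0]
opening: 0.0175
finger_force: 30.0
```

step_arm(
  series="1 .012 .07 0 0 0 0; 1 .023 .14 0 0 0 0; 1 .035 .21 0 0 0 0; 1 .047 .28 0 0 0 0; 1 .059 .35 0 0 0 0; 1 .07 .42 0 0 0 0; 1 .08 .48 0 0 0 0; 1 .086 .517 0 0 0 0",
)

```text
t: 12.55
ee_pos: [0.5734, 0.2464, 0.2668]
eef_rot: [-0.001, 0.69, 0.723, -0.001]
wrist_force: [0.3, -0.5, -0.4]
opening: 0.0176
finger_force: 30.0
```

step_arm(
  series="1 0 0 0 0 0 0; 1 0 0 -.02 0 0 0; 1 0 0 -.05 0 0 0; 1 0 0 -.09 0 0 0; 1 0 0 -.13 0 0 0; 1 0 0 -.16 0 0 0; 1 0 0 -.18 0 0 0; 1 0 0 -.18 0 0 0",
)

```text
t: 13.22
ee_pos: [0.5735, 0.2416, 0.1758]
eef_rot: [-0.001, 0.692, 0.722, -0.002]
wrist_force: [0.4, 1.2, -1.4]
opening: 0.018
finger_force: 30.0
```

Run:
```python
from h import *
import pickle
S=grab_frame("scene");T=grab_frame("top");W=grab_frame("wrist");pickle.dump((S,T,W),open("w6.pkl","wb"));s=read_state();print(s["ee_pos"],s["eef_rot"],s["opening"],s["wrist_force"])
im=lambda f,a,b,c,d,k:cv2.resize(cv2.cvtColor(f["image"][b:d,a:c],cv2.COLOR_RGB2BGR),None,fx=k,fy=k,interpolation=2)
cv=np.zeros((600,800,3),np.uint8);cv[:480,:480]=im(S,320,90,400,170,6);cv[:240,480:800]=im(W,200,180,360,300,2);
cv2.imwrite("pics/s6.png",cv)
```

```text
[0.57498421 0.24240027 0.17955472] [3.67568962e-04 6.91512738e-01 7.22363988e-01 5.15810689e-04] 0.01802587713181576 [-0.47057648 -0.12735972 -0.09591558]
```

View pics/s6.png

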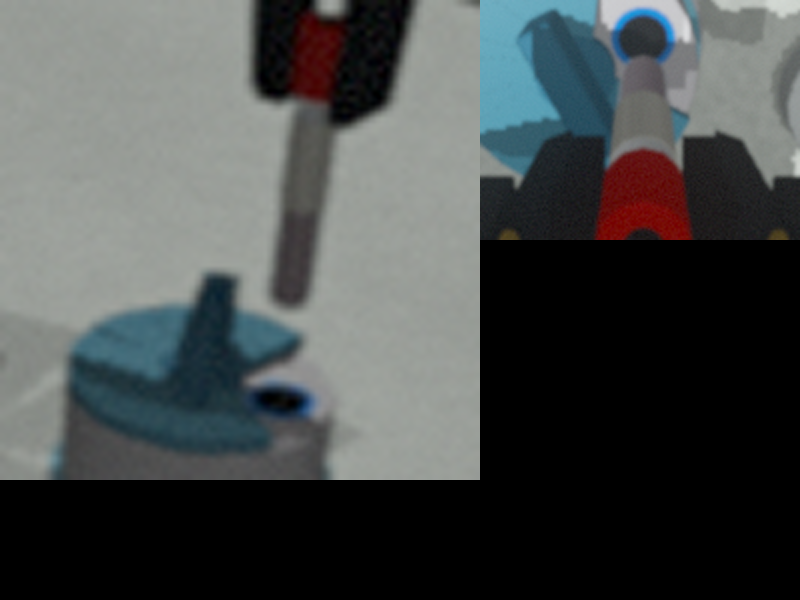

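The tube is upright, with its foot at canvas (288,303) and the window directly below at (283,401). Next I compare the two through the same cameras.

Run:
```python
from h import *
import pickle
S,T,W=pickle.load(open("w6.pkl","rb"))
print("S win",onz(S,320+283/6,90+401/6,.061),"foot",onz(S,320+288.5/6,90+303/6,.1046))
print("W win",onz(W,200+163/2,180+36/2,.061),"foot",onz(W,200+164/2,180+68/2,.1046))
for p in ((.575,.2424,.1046),(.575,.2424,.1796)):
  for f in(S,W): print(cv2.projectPoints(np.array([p]),f["rvec"],f["tvec"],np.array([[f["fx"],0,f["cx"]],[0,f["fy"],f["cy"]],[0,0,1.]]),None)[0].ravel())
```

```text
S win [0.57628961 0.24218154 0.061     ] foot [0.57771723 0.23494032 0.1046    ]
W win [0.5747808  0.24307115 0.061     ] foot [0.57506503 0.24365821 0.1046    ]
[369.21634001 138.9106574 ]
[281.82341635 215.75157185]
[373.79392297 105.97527223]
[282.08186868 265.67831804]
```

step_arm(
  series="1 0 0 -.01 0 0 0; 1 0 0 -.022 0 0 0; 1 0 0 -.034 0 0 0; 1 0 0 -.046 0 0 0; 1 0 .001 -.056 0 0 0; 1 0 .001 -.063 0 0 0; 1 0 .001 -.066 0 0 0; 1 0 .001 -.066 0 0 0",
)

```text
t: 14.03
ee_pos: [0.5746, 0.2432, 0.1453]
eef_rot: [-0.0, 0.691, 0.723, -0.0]
wrist_force: [-0.1, -0.4, 0.6]
opening: 0.0182
finger_force: 30.0
```

step_arm(
  series="1 0 0 0 0 0 0; 1 0 0 0 0 0 0; 1 0 0 0 0 0 0; 1 0 0 0 0 0 0; 1 0 0 0 0 0 0; 1 0 0 0 0 0 0; 1 0 0 0 0 0 0; 1 0 0 0 0 0 0",
)

```text
t: 14.7
ee_pos: [0.5747, 0.2432, 0.1457]
eef_rot: [0.0, 0.691, 0.723, 0.0]
wrist_force: [-0.5, 0.7, 0.9]
opening: 0.0182
finger_force: 30.0
```

Run:
```python
from h import *
S=grab_frame("scene");s=read_state();print(s["t"],s["ee_pos"],s["opening"],s["wrist_force"],np.abs(s["joint_vel"]).max())
p=s["ee_pos"]-[0,0,.075];print(p,(cv2.projectPoints(p[None],S["rvec"],S["tvec"],np.array([[S["fx"],0,S["cx"]],[0,S["fy"],S["cy"]],[0,0,1.]]),None)[0].ravel()-[335,120])*9)
cv2.imwrite("pics/s7.png",cv2.resize(cv2.cvtColor(S["image"][120:185,335:405],cv2.COLOR_RGB2BGR),None,fx=9,fy=9,interpolation=2))
```

```text
14.75 [0.57472185 0.24316967 0.14570877] 0.01740287354887861 [ 0.65099376  0.24318471 -0.8916642 ] 0.0013491766492008082
[0.57472185 0.24316967 0.07070877] [291.69734332 293.08443583]
```

View pics/s7.png

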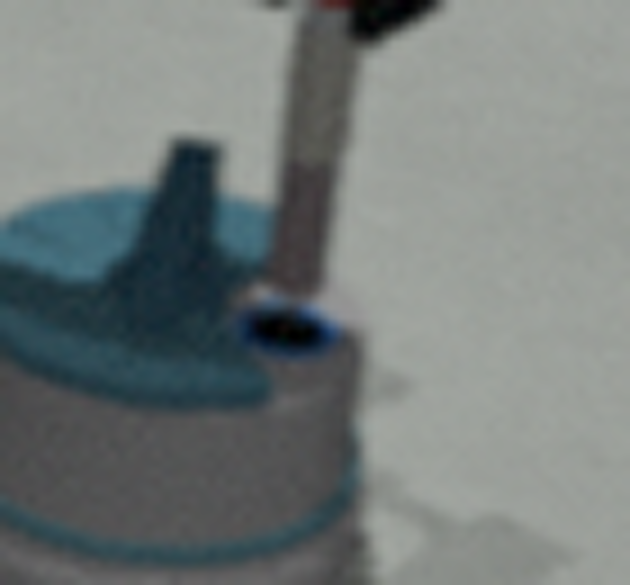

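The tube foot is at about (296,290), just above the window centre at (290,328). That fits a centred 1 cm hover, so I'm handing in.

```bash
python3 -c "
from bench import *
print(close_job())"
```

```text
the job is handed in; nothing more can be done
None
```

I turned the cap about 77° until the window was fully uncovered, and handed in at about 15 s with the red tube still gripped upright over the window. By camera and arm readings its foot is within about 1 mm of centre and about 1 cm up; no verdict was returned.

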